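# Close up the sample racks in the loading corner

### The arm

A 6-joint arm with a two-finger parallel gripper is mounted at the origin on a cart in front of the work surface, level with it; the furniture and walls round the work are solid. World frame = base frame: x ahead of the robot, y to its left, z up, the work surface at z = 0. Lengths are in m, angles in rad, forces in N, time in s.
With the tool pointing down it reaches from about 0.375 to 0.975 m from the base axis. Payload 3.8 kg.
Tool frame: the origin (TCP) lies where the fingers leave the gripper's body, on its centre line; the fingertips stand 73 mm ahead of it and the grasp point (between the pads) lies 54 mm ahead of it (nose_length is the distance from the TCP to the fingertips, in m); z points along the fingers, y is the line along which they close (so a half turn about z gives the same grasp; the last joint's range is limited). The gripper opens to 85 mm and grips with 20 to 120 N. Pads are 22 mm wide; open, the fingers measure 114 mm over their backs; the gripper's body (76 mm by 85 mm) begins 54 mm behind the grasp point. The pads swing forward as they close: fully open they stand 13 mm farther back than shut.
Start: joints at [-1.286, 0.264, 1.604, -0, 1.274, -0.037], TCP at [0.213, -0.64, 0.304] pointing down, gripper open.
Joint ranges: [-2.63, 2.63], [-0.94, 2.18], [0.31, 2.57], [-1.31, 4.45], [0, 2.66], [-2.55, 2.55]. Speed limits (rad/s): [2.57, 2.57, 3.14, 3.14, 3.14, 3.14].

### API

Orientations are given as a rotation vector (axis times angle).
In Python, from workcell import read_state, read_camera, calibration, finish_job, look_for, cut_out, tip_of, nose_length gives the robot as it stands.
- The arm moves only by the tool step_arm, never from a script. Its argument "targets" is a list of rows, each a list of 3 entries, a list of its own where there are three numbers: the turn, a rotation vector about the tool's x, y, z in rad, then the shift along the tool's x, y, z in mm, then the finger opening in mm, from 0 to 85.4. In form: [[[ax, ay, az], [x, y, z], grip], ...]. A call has 1 to 5 rows; each row shifts and turns the commanded pose from where the row before left it, along the tool's axes as they then stand; what a row does not reach is not made up. A row lasts 1/12 s, in which the tool goes at most 41.7 mm and 7.16 degrees, less where a joint would pass 70% of its speed; a pose out of reach is approached as far as the arm can. A call with a gripper value outside its range is refused whole. The fingers move at their own pace and stop on an object; "grip_force" is the grip in N (left out, the last holds). Time passes only in rows, so rows that do not move let the fingers close. It gives the time, the measured TCP pose, the force, the opening and the grip force at its end, in the units of the state.
- read_state(): the state, without advancing time (a new reading comes with each control period).
- read_camera(name): name is "side" or "top" or "wrist"; returns the picture (480x640x3 uint8, red, green, blue); there is no depth.
- calibration(name): a dict with "camera_matrix" (3x3 intrinsics, pixels), "dist_coeffs" ([k1, k2, p1, p2, k3] as OpenCV has them; the pictures are not rectified), "R" (3x3) and "t" (3): a world point X has camera coordinates R X + t. Camera axes: x right, y down, z forward; pixel columns grow to the right and rows downward; lengths in m; the calibration is good to about 2 mm. A picture is of the moment at which its call begins: read the wrist's pose just before it. calibration takes no time and is no camera call; for the wrist camera it gives the pose at the moment of the call.
- finish_job(): hands the job in; it is judged then, once.
Trained networks look in the newest picture that a camera, given by its name, has taken for a name from the list of things; names that differ only in an ending like _2 or _b are one class to them, and where a whole thing is asked for, a point or a joint stands for the part that bears it (a point fixed in the world has none). Each returns a list of dicts, best first, with "score" (0 to 1); they miss things now and then, are a little off and sometimes report something else, mostly with a low value. They report only what shows in the picture. A call takes as long as a camera call. They do not tell look-alikes from the thing itself.
- look_for(camera, query): "extent" ([left, top, right, bottom] in pixels, round what is visible of it).
- cut_out(camera, query): "region" (480x640 bool, what is visible of it) and "extent" ([left, top, right, bottom] in pixels, round what is visible of it).
- tip_of(camera, query): "at" ([row, column] in pixels: a listed point, or the origin of a listed thing).
The state is a dict: "time": time; "q": joint angles; "joint_vel": joint speeds; "joint_torque": joint torques, N m; "tool_pos": TCP position; "tcp_rot": TCP orientation; "wrist_force": force on the tool from outside, world axes, zero at the start; "torque": the same for the moment, N m; "width": opening from 0.0 (shut) to 1.0 (fully open); "grip_force": force on a finger pad.
Only numpy, scipy, OpenCV 4.12 (cv2) and the standard library are available. Lean on these libraries where they do the work, as an engineer would, in place of code of your own. Each camera call takes 0.05 s, during which the arm holds its last target. There are 200 camera calls.

### The job

One sample rack already stands in the corner formed by the two low metal rails; the other two have been left loosely in front of the long rail, askew. Slide these two along the bench, without lifting any rack or knocking tubes out of the racks, until all three stand square in one straight row: narrow ends against the long rail, long sides touching, with the first rack still in the corner. Leave the bottle and the beaker behind the rail where they are.

Things in the scene. Friction and masses are not known exactly. Their poses are not given: they have to be found in the camera images.
- loading_corner: L of two aluminium rails, 12 mm thick and 30 mm high, screwed to the bench. Origin: the inner corner of the L at bench height. Its x axis points away from the robot, through the long rail, y to the left. The long rail's inner face is the plane x = 0, running from y = 0 to y = -345 mm; the short rail's inner face is the plane y = 0, running from x = 0 to x = -130 mm (toward the robot). There is no rail on the other two sides.
- seat_1 (a point): point on the bench where the underside centre of the first rack belongs (and stands at the start): x = -72, y = -52 mm in the loading corner's frame. Axes parallel to the loading corner's
- seat_2 (a point): the same for the middle rack: x = -72, y = -156 mm
- seat_3 (a point): the same for the end rack: x = -72, y = -260 mm
- rack_home: white moulded tube rack, 144 mm long (its x), 104 mm wide (its y), 66 mm high, about 0.25 kg, too wide to grip; flat sides, two capped tubes in its open top reach 93 mm above the bench. Origin at the centre of its underside. It starts home in the corner, its narrow end on the long rail, its long side on the short rail; it is loose too.
- rack_mid: white moulded tube rack, 144 mm long (its x), 104 mm wide (its y), 66 mm high, about 0.25 kg, too wide to grip; flat sides, two capped tubes in its open top reach 93 mm above the bench. Origin at the centre of its underside. At the start it stands between the two others, a few centimetres short of the long rail, turned up to about 14 degrees, with a gap to each neighbour. It slides on the bench.
- rack_end: white moulded tube rack, 144 mm long (its x), 104 mm wide (its y), 66 mm high, about 0.25 kg, too wide to grip; flat sides, two capped tubes in its open top reach 93 mm above the bench. Origin at the centre of its underside. At the start it is the rightmost rack, farthest from the corner, a few centimetres short of the long rail, turned up to about 14 degrees. It slides on the bench; pushed sideways it also carries along a rack it runs against.
- tube_1: capped sample tube, 17 mm across, 90 mm long, standing loosely in a hole of rack_home; origin at its foot, z along the tube. Not to be handled
- tube_2: capped sample tube, 17 mm across, 90 mm long, standing loosely in a hole of rack_home; origin at its foot, z along the tube. Not to be handled
- tube_3: capped sample tube, 17 mm across, 90 mm long, standing loosely in a hole of rack_mid; origin at its foot, z along the tube. Not to be handled
- tube_4: capped sample tube, 17 mm across, 90 mm long, standing loosely in a hole of rack_mid; origin at its foot, z along the tube. Not to be handled
- tube_5: capped sample tube, 17 mm across, 90 mm long, standing loosely in a hole of rack_end; origin at its foot, z along the tube. Not to be handled
- tube_6: capped sample tube, 17 mm across, 90 mm long, standing loosely in a hole of rack_end; origin at its foot, z along the tube. Not to be handled
- reagent_bottle: screw-cap bottle, 54 mm across, 105 mm high, a bystander behind the long rail; origin at the centre of its underside
- beaker: small glass beaker, 56 mm across, 70 mm high, a bystander behind the long rail; origin at the centre of its underside
Not all that is in view belongs to the job. Leave any green look-alike of the rack_mid alone.

How it is judged:
At the end, for the whole second after the job is handed in: all three racks stand at rest and flat on the bench in one row, the first in the corner and the other two (either order) beside it: each rack's centre within 4 mm of its seat along the loading corner's x, within 5 mm along its y, and its long axis within 0.04 rad of the loading corner's x axis (x of rack_home in the frame of seat_1 between -0.004 and 0.004 m and y of rack_home in the frame of seat_1 between -0.005 and 0.005 m and angle between the x axis of rack_home and the x axis of loading_corner, either way round below 0.04 rad and angle between rack_home's own z axis and vertical below 0.05 rad and linear speed of rack_home below 0.01 m/s and ((x of rack_mid in the frame of seat_2 between -0.004 and 0.004 m and y of rack_mid in the frame of seat_2 between -0.005 and 0.005 m and angle between the x axis of each of rack_mid, rack_end and the x axis of loading_corner, either way round below 0.04 rad and angle between each of rack_mid, rack_end's own z axis and vertical below 0.05 rad and linear speed of each of rack_mid, rack_end below 0.01 m/s and x of rack_end in the frame of seat_3 between -0.004 and 0.004 m and y of rack_end in the frame of seat_3 between -0.005 and 0.005 m) or (x of rack_end in the frame of seat_2 between -0.004 and 0.004 m and y of rack_end in the frame of seat_2 between -0.005 and 0.005 m and angle between the x axis of each of rack_end, rack_mid and the x axis of loading_corner, either way round below 0.04 rad and angle between each of rack_end, rack_mid's own z axis and vertical below 0.05 rad and linear speed of each of rack_end, rack_mid below 0.01 m/s and x of rack_mid in the frame of seat_3 between -0.004 and 0.004 m and y of rack_mid in the frame of seat_3 between -0.005 and 0.005 m))); the robot touches nothing.
It fails at once if a rack is lifted more than 15 mm off the bench (height (world z) of any of rack_home, rack_mid, rack_end above 0.015 m).
It fails at once if a tube is knocked out of its rack or leans more than 0.4 rad (angle between any of tube_1, tube_2, tube_3, tube_4, tube_5, tube_6's own z axis and vertical above 0.4 rad).
It fails at once if a bottle or the beaker behind the rail is moved more than 20 mm (distance of any of reagent_bottle, beaker from where it was at the start of the episode above 0.02 m).
It also fails if it takes over 56 s, if anything falls off the work surface, if the arm or the gripper's body presses on something with over 40 N, if the wrist force passes 120 N, or if a joint passes its speed limit or range.

## Working session

There is one attempt and no reset: what is moved stays moved. The work goes in short steps, Python scripts to look and compute and a tool call to move; the robot and the scene stay as the last step left them, time stands still between calls to the robot, and variables do not carry over. Pictures are saved under pics/ and viewed, at most 10 in all, crops included, and the job is handed in when it is done.

Besides the shell and the picture viewer there is one more tool, called as name(argument=value, ...) on one line, values as JSON. step_arm: Moves the arm, as the interface text tells. Its arguments: {"type":"object","properties":{"targets":{"type":"array","items":{"type":"array"}},"grip_force":{"type":"number"}},"required":["targets"]}

```bash
mkdir -p pics; python3 - <<'E'
from workcell import *
import cv2,numpy as np
s=read_state();print(s['time'],s['tool_pos'],s['tcp_rot'],s['width'],nose_length)
for c in("top","side"):
    im=read_camera(c);cv2.imwrite(f'pics/{c}0.png',im[:,:,::-1])
    k=calibration(c);print(c,np.round(k['camera_matrix'],1).tolist(),np.round(k['dist_coeffs'],3),np.round(k['R'],3).tolist(),np.round(k['t'],3))
    for q in("rack_mid","loading_corner","seat_1","reagent_bottle","beaker"):
        if q!='seat_1':
            print(q,[(round(d['score'],2),np.round(d['extent']).tolist()) for d in look_for(c,q)])
        if q in('loading_corner','seat_1'):print('tip',q,tip_of(c,q))
E
```

```text
0.0 [ 0.21331138 -0.63979992  0.30253969] [-3.09877427e+00 -5.02940384e-01  4.30481270e-04] 1.0005931981513425 0.0726
top [[456.1, 0.0, 317.2], [0.0, 456.1, 235.8], [0.0, 0.0, 1.0]] [0.023 0.    0.    0.    0.   ] [[0.002, -1.0, -0.027], [-0.981, 0.004, -0.196], [0.196, 0.027, -0.98]] [-0.059  0.645  0.949]
rack_mid [(0.68, [265.0, 227.0, 313.0, 298.0]), (0.65, [419.0, 254.0, 506.0, 334.0])]
loading_corner [(0.93, [247.0, 219.0, 352.0, 226.0]), (0.67, [334.0, 230.0, 386.0, 304.0])]
tip loading_corner []
tip seat_1 []
reagent_bottle [(0.75, [327.0, 166.0, 350.0, 196.0])]
beaker [(0.72, [199.0, 217.0, 251.0, 283.0]), (0.65, [372.0, 172.0, 400.0, 199.0])]
side [[552.2, 0.0, 319.8], [0.0, 552.2, 227.1], [0.0, 0.0, 1.0]] [-0.016  0.     0.     0.     0.   ] [[-0.82, -0.572, 0.014], [-0.381, 0.527, -0.76], [0.428, -0.629, -0.65]] [0.501 0.312 0.804]
rack_mid [(0.97, [281.0, 223.0, 377.0, 307.0]), (0.61, [333.0, 186.0, 419.0, 264.0])]
loading_corner [(0.92, [208.0, 206.0, 326.0, 355.0])]
tip loading_corner [{'at': [317.7, 218.2], 'score': 0.97}]
tip seat_1 []
reagent_bottle [(0.62, [270.0, 164.0, 300.0, 216.0])]
beaker [(0.59, [301.0, 155.0, 330.0, 193.0])]
```

View pics/top0.png

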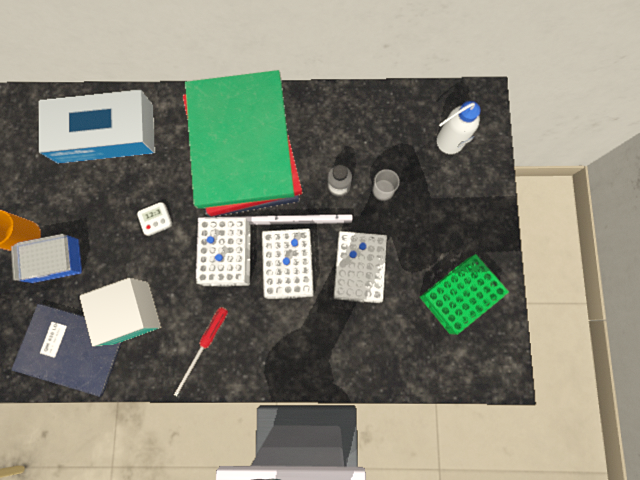

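View pics/side0.png

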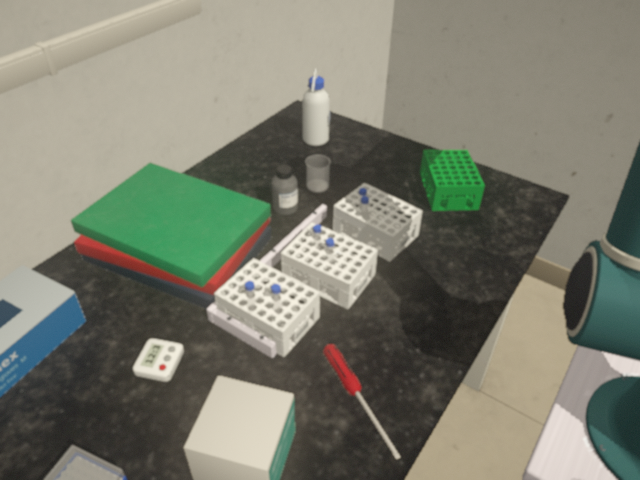

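Racks, top view: home (223,252), mid (287,264) and end (360,267). They are white and stand by the rail (250–352,218). The green look-alike at (464,294) and the blue tray at (47,258) are to be left alone. In the side view the three white racks are at (268,305), (329,263) and (377,221). Next I fit the box model to their masks.

```bash
cat > h.py <<'E'
from workcell import *
import cv2,numpy as np
from scipy.optimize import minimize
def proj(k,P):
    return cv2.projectPoints(np.asarray(P,float).reshape(-1,3),cv2.Rodrigues(k['R'])[0],k['t'],k['camera_matrix'],k['dist_coeffs'])[0].reshape(-1,2)
def unproj(k,uv,z):
    n=cv2.undistortPoints(np.array([[uv]],float),k['camera_matrix'],k['dist_coeffs'])[0,0]
    d=k['R'].T@np.r_[n,1];c=-k['R'].T@k['t'];return c+d*(z-c[2])/d[2]
def corners(p,z=(0,.066),off=0):
    c,s=np.cos(p[2]),np.sin(p[2])
    return np.array([[p[0]+c*a-s*b,p[1]+s*a+c*b,h] for h in z for a,b in((.072,.052),(-.072,.052),(-.072,-.052),(.072,-.052))])
def white(im):
    hsv=cv2.cvtColor(im,cv2.COLOR_RGB2HSV);m=((hsv[...,2]>85)&(hsv[...,1]<45)).astype(np.uint8)
    return cv2.morphologyEx(m,cv2.MORPH_CLOSE,np.ones((5,5)))
def fit(ims,ps,cams=('top',)):
    """joint fit: gradient along projected top-face edges"""
    ks={c:calibration(c) for c in cams}
    g={}
    for c in cams:
        G=cv2.GaussianBlur(cv2.cvtColor(ims[c],cv2.COLOR_RGB2GRAY).astype(np.float32),(0,0),1.0);g[c]=G
    def cost(p):
        v=0
        for c in cams:
            P=corners(p,(.066,));cen=P.mean(0)
            for i in range(4):
                L=P[i]+(P[(i+1)%4]-P[i])*np.linspace(.06,.94,40)[:,None]
                n=P[i:i+1]*.5+P[(i+1)%4]*.5-cen;n/=np.linalg.norm(n)
                a=proj(ks[c],L+n*.003);b=proj(ks[c],L-n*.003)
                f=lambda q:cv2.remap(g[c],q[:,0].astype(np.float32)[None],q[:,1].astype(np.float32)[None],cv2.INTER_LINEAR)[0]
                v-=np.mean(np.clip(f(b)-f(a),-20,60))
        return v
    out=[]
    for p in ps:
        best=None
        for dx in(-.012,0,.012):
            for dy in(-.012,0,.012):
                for da in(-.2,-.1,0,.1,.2):
                    q=np.array(p)+[dx,dy,da]
                    r=minimize(cost,q,method='Nelder-Mead',options=dict(initial_simplex=np.vstack([q]+[q+d for d in np.diag([.006,.006,.06])]),maxiter=70))
                    if best is None or r.fun<best.fun:best=r
        out.append((best.x,best.fun))
    return out
E
python3 - <<'E'
from h import *
ims={c:cv2.imread(f'pics/{c}0.png')[:,:,::-1].copy() for c in('top','side')}
k=calibration('top')
ini=[np.r_[unproj(k,uv,.066)[:2],0] for uv in((223,252),(287,264),(360,267))]
print(ini)
im=ims['top'][:,:,::-1].copy()
for cs in(('top',),('top','side')):
  for p,f in fit(ims,ini,cs):
    print(cs,np.round(p,4),round(f,1))
    if len(cs)==2: cv2.polylines(im,[np.int32(np.round(proj(k,corners(p,(.066,)))*8))],True,(0,0,255),1,shift=3)
for uv in((250,219),(352,217),(251,224),(352,222)):print(uv,unproj(k,uv,.03)[:2])
cv2.imwrite('pics/fit0.png',cv2.resize(im[190:330,180:400],None,fx=3.6,fy=3.6))
E
```

```text
[array([0.60819668, 0.14775138, 0.        ]), array([0.58116317, 0.00586287, 0.        ]), array([ 0.57425206, -0.15346737,  0.        ])]
('top',) [0.6117 0.1524 0.0056] -231.8
('top',) [0.5839 0.0077 0.0587] -240.0
('top',) [ 0.5756 -0.1537 -0.0825] -240.0
('top', 'side') [0.6118 0.153  0.0055] -399.1
('top', 'side') [0.5847 0.0081 0.0553] -369.4
('top', 'side') [ 0.5777 -0.1525 -0.0961] -379.8
(250, 219) [0.69136293 0.09670163]
(352, 217) [ 0.69496599 -0.13943392]
(251, 224) [0.67947059 0.09402098]
(352, 222) [ 0.68313414 -0.13927689]
```

View pics/fit0.png

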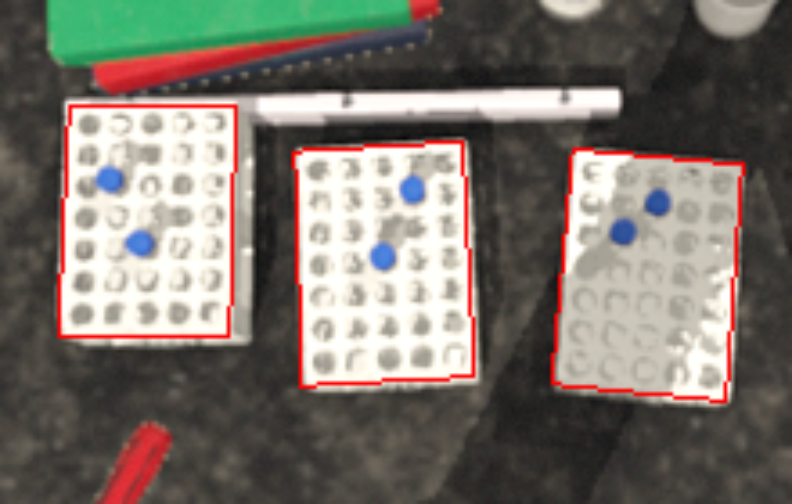

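Overlay confirmed: the fits lie on all three rack rims. Racks in world coordinates: home (.612,.153), mid (.585,.008, +.055), end (.578,-.153, -.096). The rail's yaw is about .01. Plan:
1. Push the end rack sideways with two fingers.
2. Push mid and then end along x to the rail.
3. Push both sideways together, up to home.

step_arm(targets=[[[0, 0, 0], [36.2, -19.8, 0], 85], [[0, 0, 0], [36.2, -19.8, 0], 85], [[0, 0, 0], [36.2, -19.8, 0], 85], [[0, 0, 0], [36.2, -19.8, 0], 85], [[0, 0, 0], [36.2, -19.8, 0], 85]])

```text
time: 1.12
tool_pos: [0.3547, -0.4878, 0.3041]
tcp_rot: [3.101, 0.502, 0.0]
wrist_force: [1.2, -1.0, -0.2]
width: 0.995
grip_force: 0.0
```

step_arm(targets=[[[0, 0, 0], [36.2, -19.8, 0], 85], [[0, 0, 0], [36.2, -19.8, 0], 85], [[0, 0, 0], [36.2, -19.8, 0], 85], [[0, 0, 0], [36.2, -19.8, 0], 85], [[0, 0, 0], [36.2, -19.8, 0], 85]])

```text
time: 1.53
tool_pos: [0.4954, -0.3363, 0.3043]
tcp_rot: [3.1, 0.503, 0.001]
wrist_force: [0.6, -1.6, -1.0]
width: 0.996
grip_force: 0.0
```

step_arm(targets=[[[0, 0, 0], [36.2, -19.8, 0], 85], [[0, 0, 0], [36.2, -19.8, 0], 85], [[0, 0, 0], [36.2, -19.8, 0], 85], [[0, 0, -0.115], [0, 0, 13], 85], [[0, 0, -0.115], [0, 0, 13], 85]])

```text
time: 1.95
tool_pos: [0.581, -0.2451, 0.279]
tcp_rot: [3.017, 0.87, 0.004]
wrist_force: [-0.1, -0.4, -0.3]
width: 0.997
grip_force: 0.0
```

step_arm(targets=[[[0, 0, -0.115], [0, 0, 13], 85], [[0, 0, -0.115], [0, 0, 13], 85], [[0, 0, -0.115], [0, 0, 13], 85], [[0, 0, -0.115], [0, 0, 13], 85], [[0, 0, -0.115], [0, 0, 13], 85]])

```text
time: 2.37
tool_pos: [0.5786, -0.2473, 0.2124]
tcp_rot: [2.651, 1.685, 0.0]
wrist_force: [0.1, 0.3, 0.5]
width: 0.994
grip_force: 0.0
```

step_arm(targets=[[[0, 0, -0.115], [0, 0, 0], 85], [[0, 0, -0.115], [0, 0, 0], 85], [[0, 0, -0.115], [0, 0, 0], 85], [[0, 0, -0.108], [0, 0, 0], 85], [[0, 0, 0], [0, 0, 0], 85]])

```text
time: 2.78
tool_pos: [0.5786, -0.2473, 0.2129]
tcp_rot: [2.208, 2.234, 0.0]
wrist_force: [-1.1, -0.1, -0.6]
width: 0.996
grip_force: 0.0
```

step_arm(targets=[[[0, 0, 0], [0, 0, 33], 85], [[0, 0, 0], [0, 0, 33], 85], [[0, 0, 0], [0, 0, 33], 85], [[0, 0, 0], [0, 0, 32], 85], [[0, 0, 0], [0, 0, 0], 85]])

```text
time: 3.2
tool_pos: [0.5736, -0.245, 0.0746]
tcp_rot: [-2.206, -2.22, 0.007]
wrist_force: [-1.6, 0.6, -1.8]
width: 0.995
grip_force: 0.0
```

step_arm(targets=[[[0, 0, 0], [10, 0, 0], 85], [[0, 0, 0], [8, 0, 0], 85], [[0, 0, 0], [6, 0, 0], 85], [[0, 0, 0], [6, 0, 0], 85], [[0, 0, 0], [6, 0, 0], 85]])

```text
time: 3.62
tool_pos: [0.5799, -0.2112, 0.0845]
tcp_rot: [2.208, 2.228, 0.003]
wrist_force: [0.3, -1.3, -0.0]
width: 0.997
grip_force: 0.0
```

step_arm(targets=[[[0, 0, 0], [6, 0, 0], 85], [[0, 0, 0], [6, 0, 0], 85], [[0, 0, 0], [6, 0, 0], 85], [[0, 0, 0], [5, 0, 0], 85], [[0, 0, 0], [4, 0, 0], 85]])

```text
time: 4.03
tool_pos: [0.5787, -0.1844, 0.083]
tcp_rot: [2.209, 2.23, 0.001]
wrist_force: [-0.2, -4.7, 5.4]
width: 0.993
grip_force: 0.0
```

```bash
cat > look.py <<'E'
from h import *;import sys
ini=eval(sys.argv[2])
ims={c:read_camera(c) for c in('top','side')}
for c in ims:cv2.imwrite(f'pics/{c}{sys.argv[1]}.png',ims[c][:,:,::-1])
s=read_state();print(round(s['time'],2),s['tool_pos'].round(4),s['wrist_force'].round(1))
for cs in(('top',),('top','side')):
    for p,f in fit(ims,ini,cs):print(cs,p.round(4),round(f,1))
E
python3 look.py 1 "[[.585,.008,.05],[.578,-.115,0]]"
```

```text
4.13 [ 0.5787 -0.1838  0.083 ] [-0.1 -0.2  6.1]
('top',) [0.5833 0.0051 0.0536] -240.0
('top',) [ 0.5746 -0.1182  0.0208] -142.4
('top', 'side') [0.585  0.008  0.0535] -342.2
('top', 'side') [ 0.5744 -0.119   0.0204] -291.0
```

```bash
python3 -c "
import cv2,numpy as np
a=cv2.imread('pics/side1.png')[130:330,240:460];b=cv2.imread('pics/top1.png')[180:340,200:420]
cv2.imwrite('pics/v1.png',np.hstack([cv2.resize(a,(400,364)),cv2.resize(b,(400,364))]))"
```

```text
(no output)
```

View pics/v1.png

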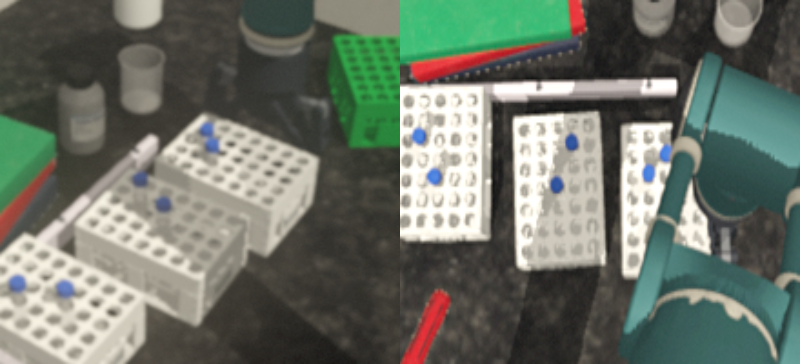

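Side and top views: end rack nearly square, tubes upright, about 19 mm gap left to mid. I push 10 mm more, then back off and turn for the x pushes.

step_arm(targets=[[[0, 0, 0], [4, 0, 0], 85], [[0, 0, 0], [4, 0, 0], 85], [[0, 0, 0], [3, 0, 0], 85], [[0, 0, 0], [0, 0, 0], 85], [[0, 0, 0], [-20, 0, 0], 85]])

```text
time: 4.55
tool_pos: [0.5781, -0.1904, 0.0821]
tcp_rot: [-2.208, -2.232, -0.002]
wrist_force: [0.2, 0.6, 0.3]
width: 0.995
grip_force: 0.0
```

step_arm(targets=[[[0, 0, 0], [-10, 0, -20], 85], [[0, 0, 0], [0, 0, -40], 85], [[0, 0, 0], [0, 0, -20], 70], [[0, 0, 0], [0, 0, 0], 70]])

```text
time: 4.88
tool_pos: [0.5811, -0.2041, 0.1673]
tcp_rot: [2.207, 2.225, 0.006]
wrist_force: [1.0, -0.6, 0.5]
width: 0.819
grip_force: 0.0
```

step_arm(targets=[[[0, 0, 0], [0, -41, 0], 70], [[0, 0, 0], [0, -41, 0], 70], [[0, 0, 0], [0, -39, 0], 70], [[0, 0, 0], [41.6, 0, 0], 70], [[0, 0, 0], [41.6, 0, 0], 70]])

```text
time: 5.3
tool_pos: [0.4528, -0.1222, 0.1602]
tcp_rot: [-2.219, -2.22, 0.002]
wrist_force: [1.6, 0.2, 0.9]
width: 0.817
grip_force: 0.0
```

step_arm(targets=[[[0, 0, 0], [41.6, 0, 0], 70], [[0, 0, 0], [41.6, 0, 0], 70], [[0, 0, 0], [41.6, 0, 0], 70], [[0, 0, 0.12], [0, 0, 0], 70], [[0, 0, 0.12], [0, 0, 0], 70]])

```text
time: 5.72
tool_pos: [0.4537, 0.0069, 0.1606]
tcp_rot: [-2.461, -1.949, 0.002]
wrist_force: [-0.1, -0.1, -0.3]
width: 0.82
grip_force: 0.0
```

step_arm(targets=[[[0, 0, 0.12], [0, 0, 0], 70], [[0, 0, 0.12], [0, 0, 0], 70], [[0, 0, 0.12], [0, 0, 0], 70], [[0, 0, 0.12], [0, 0, 0], 70], [[0, 0, 0.12], [0, 0, 0], 70]])

```text
time: 6.13
tool_pos: [0.454, 0.0043, 0.1605]
tcp_rot: [-2.931, -1.127, 0.004]
wrist_force: [-0.0, -0.7, -0.6]
width: 0.82
grip_force: 0.0
```

step_arm(targets=[[[0, 0, 0.12], [0, 0, 0], 70], [[0, 0, 0.12], [0, 0, 0], 70], [[0, 0, 0.12], [0, 0, 0], 70], [[0, 0, 0.12], [0, 0, 0], 70], [[0, 0, 0.12], [0, 0, 20], 70]])

```text
time: 6.55
tool_pos: [0.4571, 0.004, 0.1438]
tcp_rot: [-3.134, -0.21, -0.008]
wrist_force: [0.2, 0.7, -0.3]
width: 0.82
grip_force: 0.0
```

step_arm(targets=[[[0, 0, 0.12], [0, 0, 30], 70], [[0, 0, 0.01], [0, 0, 30], 70], [[0, 0, 0], [0, 0, 0], 70], [[0, 0, 0], [0, 0, 0], 70]])

```text
time: 6.88
tool_pos: [0.4523, 0.0041, 0.0796]
tcp_rot: [-3.141, -0.017, 0.011]
wrist_force: [0.6, 0.2, -1.0]
width: 0.82
grip_force: 0.0
```

step_arm(targets=[[[0, 0, 0], [20, 0, 0], 70], [[0, 0, 0], [15, 0, 0], 70], [[0, 0, 0], [6, 0, 0], 70], [[0, 0, 0], [6, 0, 0], 70], [[0, 0, 0], [6, 0, 0], 70]])

```text
time: 7.3
tool_pos: [0.5079, 0.0043, 0.0826]
tcp_rot: [-3.141, -0.016, 0.002]
wrist_force: [-2.3, 1.2, 0.9]
width: 0.822
grip_force: 0.0
```

step_arm(targets=[[[0, 0, 0], [6, 0, 0], 70], [[0, 0, 0], [5, 0, 0], 70], [[0, 0, 0], [4, 0, 0], 70], [[0, 0, 0], [2, 0, 0], 70], [[0, 0, 0], [0, 0, 0], 70]])

```text
time: 7.72
tool_pos: [0.5258, 0.0042, 0.082]
tcp_rot: [3.142, 0.015, 0.001]
wrist_force: [-1.2, 0.9, 2.1]
width: 0.82
grip_force: 0.0
```

step_arm(targets=[[[0, 0, 0], [2, 0, 0], 70], [[0, 0, 0], [0, 0, 0], 70]])

```text
time: 7.88
tool_pos: [0.5273, 0.0043, 0.0819]
tcp_rot: [3.142, 0.015, -0.0]
wrist_force: [-2.5, 0.2, 3.9]
width: 0.817
grip_force: 0.0
```

step_arm(targets=[[[0, 0, 0], [1, 0, 0], 70], [[0, 0, 0], [0, 0, 0], 70]])

```text
time: 8.05
tool_pos: [0.5281, 0.0043, 0.0818]
tcp_rot: [-3.141, -0.015, 0.0]
wrist_force: [-3.0, 0.7, 3.8]
width: 0.825
grip_force: 0.0
```

step_arm(targets=[[[0, 0, 0], [1, 0, 0], 70], [[0, 0, 0], [0, 0, 0], 70]])

```text
time: 8.22
tool_pos: [0.5293, 0.0043, 0.0818]
tcp_rot: [-3.141, -0.015, -0.0]
wrist_force: [-3.3, 1.3, 2.8]
width: 0.822
grip_force: 0.0
```

step_arm(targets=[[[0, 0, 0], [1, 0, 0], 70], [[0, 0, 0], [0, 0, 0], 70]])

```text
time: 8.38
tool_pos: [0.5304, 0.0043, 0.0819]
tcp_rot: [-3.142, -0.015, -0.001]
wrist_force: [-4.2, 2.0, 2.7]
width: 0.822
grip_force: 0.0
```

step_arm(targets=[[[0, 0, 0], [1, 0, 0], 70], [[0, 0, 0], [0, 0, 0], 70]])

```text
time: 8.55
tool_pos: [0.5311, 0.0043, 0.0818]
tcp_rot: [3.141, 0.016, -0.001]
wrist_force: [-5.0, 0.5, 3.5]
width: 0.823
grip_force: 0.0
```

step_arm(targets=[[[0, 0, 0], [1, 0, 0], 70], [[0, 0, 0], [0, 0, 0], 70]])

```text
time: 8.72
tool_pos: [0.5312, 0.0043, 0.0817]
tcp_rot: [3.141, 0.016, -0.004]
wrist_force: [-6.4, 1.2, 5.7]
width: 0.822
grip_force: 0.0
```

```bash
python3 look.py 2 "[[.612,.153,.01],[.611,.008,.01],[.578,-.109,0.01]]"
```

```text
8.82 [0.5312 0.0043 0.0816] [-7.4  0.2  5.7]
('top',) [0.6119 0.1515 0.0098] -159.4
('top',) [ 0.6173  0.0061 -0.0205] -142.6
('top',) [ 0.6009 -0.1215 -0.2198] -216.8
('top', 'side') [0.6119 0.1532 0.0079] -328.5
('top', 'side') [ 0.6172  0.0071 -0.0084] -241.6
('top', 'side') [ 0.6011 -0.1214 -0.2233] -267.3
```

```bash
python3 -c "
import cv2,numpy as np
a=cv2.imread('pics/side2.png')[130:330,240:460];b=cv2.imread('pics/top2.png')[180:340,200:420]
cv2.imwrite('pics/v2.png',np.hstack([cv2.resize(a,(400,364)),cv2.resize(b,(400,364))]))"
```

```text
(no output)
```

View pics/v2.png

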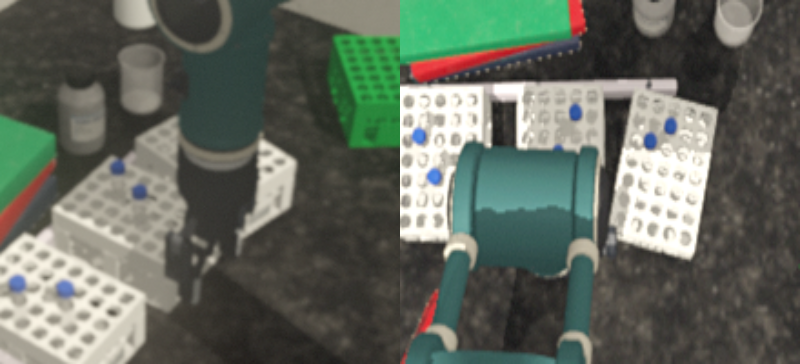

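Mid has reached the rail. The right finger clipped the end rack's near corner, turning it about -0.22 rad; its tubes are upright. I back off, square it with the two-finger side push, and use a narrower opening for x pushes from now on.

step_arm(targets=[[[0, 0, 0], [-40, 0, 0], 70], [[0, 0, 0], [-36, 0, 0], 70], [[0, 0, 0], [0, 0, -40], 85], [[0, 0, -0.12], [0, 0, -39], 85], [[0, 0, -0.12], [0, 0, -39], 85]])

```text
time: 9.23
tool_pos: [0.4544, 0.0035, 0.1994]
tcp_rot: [3.116, 0.401, -0.003]
wrist_force: [1.5, -0.2, 0.5]
width: 0.997
grip_force: 0.0
```

step_arm(targets=[[[0, 0, -0.12], [0, 0, 0], 85], [[0, 0, -0.12], [0, 0, 0], 85], [[0, 0, -0.12], [0, 0, 0], 85], [[0, 0, -0.12], [0, 0, 0], 85], [[0, 0, -0.12], [0, 0, 0], 85]])

```text
time: 9.65
tool_pos: [0.4575, 0.0034, 0.2005]
tcp_rot: [2.856, 1.303, 0.005]
wrist_force: [-0.5, 0.8, -0.1]
width: 0.996
grip_force: 0.0
```

step_arm(targets=[[[0, 0, -0.12], [0, 0, 0], 85], [[0, 0, -0.12], [0, 0, 0], 85], [[0, 0, -0.12], [0, 0, 0], 85], [[0, 0, -0.12], [0, 0, 0], 85], [[0, 0, -0.12], [0, 0, 0], 85]])

```text
time: 10.07
tool_pos: [0.4575, 0.0034, 0.2003]
tcp_rot: [2.343, 2.089, 0.003]
wrist_force: [0.1, -0.5, 0.0]
width: 0.994
grip_force: 0.0
```

step_arm(targets=[[[0, 0, -0.13], [0, 0, 0], 85], [[0, 0, 0], [-35.5, 19.3, 0], 85], [[0, 0, 0], [-35.5, 19.3, 0], 85], [[0, 0, 0], [-35.5, 19.3, 0], 85], [[0, 0, 0], [-35.5, 19.3, 0], 85]])

```text
time: 10.48
tool_pos: [0.5359, -0.1401, 0.2004]
tcp_rot: [2.213, 2.225, 0.002]
wrist_force: [0.6, 1.7, 0.1]
width: 0.989
grip_force: 0.0
```

step_arm(targets=[[[0, 0, 0], [-35.5, 19.3, 0], 85], [[0, 0, 0], [-35.5, 19.3, 0], 85], [[0, 0, 0], [-35.5, 19.3, 0], 85], [[0, 0, 0], [0, 0, 0], 85], [[0, 0, 0], [0, 0, 0], 85]])

```text
time: 10.9
tool_pos: [0.5938, -0.2471, 0.1996]
tcp_rot: [2.218, 2.221, 0.001]
wrist_force: [-0.8, 1.4, 0.0]
width: 0.994
grip_force: 0.0
```

```bash
python3 look.py 3 "[[.612,.153,.01],[.613,.008,.01],[.60,-.12,-0.2]]"
```

```text
11.0 [ 0.5923 -0.2444  0.1994] [-0.7  1.4  0.6]
('top',) [0.6117 0.1522 0.0048] -230.8
('top',) [0.6144 0.0048 0.0274] -223.8
('top',) [ 0.601  -0.1205 -0.2427] -223.2
('top', 'side') [0.6117 0.153  0.0076] -396.8
('top', 'side') [0.6146 0.0065 0.0195] -355.1
('top', 'side') [ 0.6016 -0.1195 -0.2316] -345.4
```

step_arm(targets=[[[0, 0, -0.009], [0, 0, 39], 85], [[0, 0, 0], [0, 0, 39], 85], [[0, 0, 0], [0, 0, 39], 85], [[0, 0, 0], [0, 0, 0], 85], [[0, 0, 0], [20, 0, 0], 85]])

```text
time: 11.42
tool_pos: [0.5897, -0.2244, 0.0805]
tcp_rot: [-2.204, -2.232, 0.004]
wrist_force: [1.2, 0.0, 0.7]
width: 0.997
grip_force: 0.0
```

step_arm(targets=[[[0, 0, 0], [10, 0, 0], 85], [[0, 0, 0], [6, 0, 0], 85], [[0, 0, 0], [6, 0, 0], 85], [[0, 0, 0], [6, 0, 0], 85], [[0, 0, 0], [6, 0, 0], 85]])

```text
time: 11.83
tool_pos: [0.5926, -0.1903, 0.0845]
tcp_rot: [2.205, 2.234, 0.001]
wrist_force: [0.0, -1.6, 0.6]
width: 0.996
grip_force: 0.0
```

step_arm(targets=[[[0, 0, 0], [5, 0, 0], 85], [[0, 0, 0], [5, 0, 0], 85], [[0, 0, 0], [5, 0, 0], 85], [[0, 0, 0], [5, 0, 0], 85], [[0, 0, 0], [5, 0, 0], 85]])

```text
time: 12.25
tool_pos: [0.5916, -0.1652, 0.083]
tcp_rot: [2.207, 2.235, 0.0]
wrist_force: [1.0, -1.7, 0.5]
width: 0.992
grip_force: 0.0
```

step_arm(targets=[[[0, 0, 0], [5, 0, 0], 85], [[0, 0, 0], [0, 0, 0], 85]])

```text
time: 12.42
tool_pos: [0.5914, -0.1595, 0.083]
tcp_rot: [-2.206, -2.236, -0.001]
wrist_force: [-0.0, -0.1, 1.9]
width: 0.993
grip_force: 0.0
```

```bash
python3 look.py 4 "[[.612,.153,.01],[.613,.008,.01],[.60,-.10,0]]"
```

```text
12.52 [ 0.5913 -0.1598  0.083 ] [-0.5  0.4  2.3]
('top',) [0.6118 0.1522 0.0053] -228.4
('top',) [0.6142 0.0075 0.0257] -152.3
('top',) [ 0.6176 -0.0715  0.0585] -110.8
('top', 'side') [0.6118 0.1531 0.0073] -396.0
('top', 'side') [0.6134 0.0099 0.0057] -272.1
('top', 'side') [ 0.5973 -0.0943  0.012 ] -170.4
```

step_arm(targets=[[[0, 0, 0], [5, 0, 0], 85], [[0, 0, 0], [5, 0, 0], 85], [[0, 0, 0], [5, 0, 0], 85], [[0, 0, 0], [5, 0, 0], 85], [[0, 0, 0], [5, 0, 0], 85]])

```text
time: 12.93
tool_pos: [0.591, -0.1352, 0.0831]
tcp_rot: [2.207, 2.236, -0.0]
wrist_force: [-0.9, -4.1, 2.2]
width: 0.999
grip_force: 0.0
```

step_arm(targets=[[[0, 0, 0], [4, 0, 0], 85], [[0, 0, 0], [3, 0, 0], 85], [[0, 0, 0], [3, 0, 0], 85], [[0, 0, 0], [1, 0, 0], 85], [[0, 0, 0], [0, 0, 0], 85]])

```text
time: 13.35
tool_pos: [0.5909, -0.1239, 0.083]
tcp_rot: [-2.206, -2.236, -0.001]
wrist_force: [0.6, -2.0, 3.8]
width: 0.995
grip_force: 0.0
```

step_arm(targets=[[[0, 0, 0], [1, 0, 0], 85], [[0, 0, 0], [0, 0, 0], 85]])

```text
time: 13.52
tool_pos: [0.5908, -0.1233, 0.083]
tcp_rot: [2.207, 2.236, 0.0]
wrist_force: [1.0, -3.2, 4.0]
width: 0.996
grip_force: 0.0
```

step_arm(targets=[[[0, 0, 0], [1, 0, 0], 85], [[0, 0, 0], [0, 0, 0], 85]])

```text
time: 13.68
tool_pos: [0.5909, -0.1225, 0.083]
tcp_rot: [2.207, 2.236, -0.0]
wrist_force: [-0.3, -3.1, 4.2]
width: 0.994
grip_force: 0.0
```

step_arm(targets=[[[0, 0, 0], [1, 0, 0], 85], [[0, 0, 0], [0, 0, 0], 85]])

```text
time: 13.85
tool_pos: [0.5909, -0.1215, 0.083]
tcp_rot: [2.207, 2.235, 0.0]
wrist_force: [0.1, -4.3, 4.0]
width: 0.995
grip_force: 0.0
```

step_arm(targets=[[[0, 0, 0], [1, 0, 0], 85], [[0, 0, 0], [0, 0, 0], 85]])

```text
time: 14.02
tool_pos: [0.5909, -0.1204, 0.0831]
tcp_rot: [2.207, 2.236, 0.0]
wrist_force: [-0.6, -4.8, 3.6]
width: 0.996
grip_force: 0.0
```

step_arm(targets=[[[0, 0, 0], [1, 0, 0], 85], [[0, 0, 0], [0, 0, 0], 85]])

```text
time: 14.18
tool_pos: [0.5909, -0.1194, 0.083]
tcp_rot: [2.207, 2.236, 0.0]
wrist_force: [0.2, -4.9, 3.1]
width: 0.996
grip_force: 0.0
```

```bash
python3 look.py 5 "[[.612,.153,.01],[.613,.045,.01],[.60,-.06,0.01]]"
```

```text
14.28 [ 0.5908 -0.1193  0.083 ] [ 0.6 -3.9  4.7]
('top',) [0.6118 0.1517 0.0053] -175.1
('top',) [0.6132 0.0295 0.048 ] -118.7
('top',) [ 0.6159 -0.0296  0.0307] -79.9
('top', 'side') [0.6118 0.1537 0.0056] -304.1
('top', 'side') [ 0.6113  0.1014 -0.0393] -220.3
('top', 'side') [ 0.6158 -0.0534  0.0125] -132.0
```

step_arm(targets=[[[0, 0, 0], [1, 0, 0], 85], [[0, 0, 0], [0, 0, 0], 85]])

```text
time: 14.45
tool_pos: [0.5909, -0.1185, 0.083]
tcp_rot: [2.207, 2.236, 0.0]
wrist_force: [0.3, -4.9, 3.9]
width: 0.995
grip_force: 0.0
```

step_arm(targets=[[[0, 0, 0], [1, 0, 0], 85], [[0, 0, 0], [0, 0, 0], 85]])

```text
time: 14.62
tool_pos: [0.5909, -0.1181, 0.083]
tcp_rot: [2.206, 2.235, -0.001]
wrist_force: [-1.0, -8.3, 4.7]
width: 0.994
grip_force: 0.0
```

step_arm(targets=[[[0, 0, 0], [1, 0, 0], 85], [[0, 0, 0], [0, 0, 0], 85]])

```text
time: 14.78
tool_pos: [0.5909, -0.118, 0.083]
tcp_rot: [2.205, 2.235, -0.002]
wrist_force: [0.1, -11.4, 3.7]
width: 0.998
grip_force: 0.0
```

step_arm(targets=[[[0, 0, 0], [-20, 0, 0], 85], [[0, 0, 0], [-20, 0, 0], 85], [[0, 0, 0], [0, 0, -39], 85], [[0, 0, 0], [0, 0, -39], 85], [[0, 0, 0], [0, 0, -39], 40]])

```text
time: 15.2
tool_pos: [0.5892, -0.1552, 0.1981]
tcp_rot: [-2.203, -2.23, 0.003]
wrist_force: [0.9, -0.4, 0.4]
width: 0.879
grip_force: 0.0
```

step_arm(targets=[[[0, 0, 0], [20, -27.5, 0], 40], [[0, 0, 0], [20, -27.5, 0], 40], [[0, 0, 0], [20, -27.5, 0], 40], [[0, 0, 0], [20, -27.5, 0], 40], [[0, 0, 0], [20, -27.5, 0], 40]])

```text
time: 15.62
tool_pos: [0.4498, -0.0563, 0.1983]
tcp_rot: [-2.204, -2.233, 0.001]
wrist_force: [0.1, 0.6, 0.7]
width: 0.47
grip_force: 0.0
```

step_arm(targets=[[[0, 0, 0.121], [0, 0, 0], 40], [[0, 0, 0.121], [0, 0, 0], 40], [[0, 0, 0.121], [0, 0, 0], 40], [[0, 0, 0.121], [0, 0, 0], 40], [[0, 0, 0.121], [0, 0, 0], 40]])

```text
time: 16.03
tool_pos: [0.451, -0.0568, 0.1985]
tcp_rot: [-2.774, -1.468, 0.003]
wrist_force: [0.2, -0.0, 0.4]
width: 0.465
grip_force: 0.0
```

step_arm(targets=[[[0, 0, 0.121], [0, 0, 0], 40], [[0, 0, 0.121], [0, 0, 0], 40], [[0, 0, 0.121], [0, 0, 0], 40], [[0, 0, 0.121], [0, 0, 0], 40], [[0, 0, 0.121], [0, 0, 0], 40]])

```text
time: 16.45
tool_pos: [0.4511, -0.0569, 0.1984]
tcp_rot: [-3.086, -0.575, 0.004]
wrist_force: [0.4, 0.2, 0.4]
width: 0.467
grip_force: 0.0
```

step_arm(targets=[[[0, 0, 0.121], [0, 0, 0], 40], [[0, 0, 0.121], [0, 0, 30], 40], [[0, 0, 0.121], [0, 0, 30], 40], [[0, 0, 0], [0, 0, 0], 40]])

```text
time: 16.78
tool_pos: [0.447, -0.0564, 0.1338]
tcp_rot: [-3.138, -0.012, 0.02]
wrist_force: [-1.3, 0.2, -1.5]
width: 0.469
grip_force: 0.0
```

```bash
python3 look.py 6 "[[.612,.153,.01],[.613,.049,.01],[.60,-.055,0.01]]"; python3 -c "
import cv2,numpy as np
a=cv2.imread('pics/side6.png')[130:330,240:460];b=cv2.imread('pics/top6.png')[180:340,180:400]
cv2.imwrite('pics/v6.png',np.hstack([cv2.resize(a,(400,364)),cv2.resize(b,(400,364))]))"
```

```text
16.88 [ 0.4502 -0.0572  0.1381] [ 0.  -0.1  0.7]
('top',) [0.6117 0.1513 0.0091] -179.8
('top',) [ 0.6113  0.0743 -0.011 ] -109.6
('top',) [ 0.5944 -0.0526  0.009 ] -187.0
('top', 'side') [0.6118 0.1536 0.0053] -301.4
('top', 'side') [ 0.6114  0.0956 -0.0225] -227.5
('top', 'side') [ 0.5959 -0.0541  0.0111] -262.0
```

View pics/v6.png

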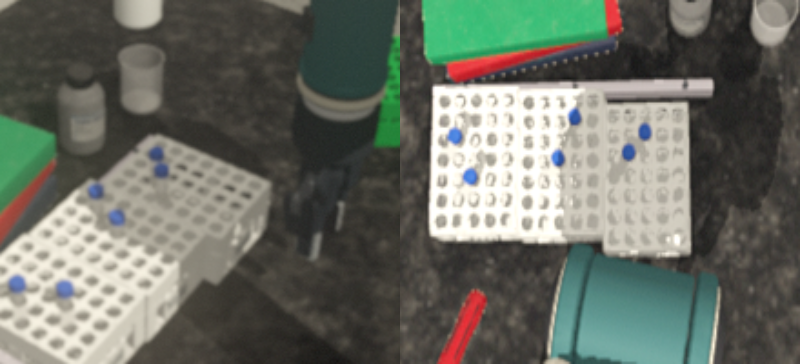

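All three touch sideways. Only the end rack is short of the rail, by about 18 mm.

step_arm(targets=[[[0, 0, 0], [0, 0, 30], 40], [[0, 0, 0], [20, -1, 26], 40], [[0, 0, 0], [20, -1, 0], 40], [[0, 0, 0], [15, 0, 0], 40], [[0, 0, 0], [5, 0, 0], 40]])

```text
time: 17.3
tool_pos: [0.5155, -0.0554, 0.0855]
tcp_rot: [3.141, 0.022, 0.005]
wrist_force: [-1.0, -0.8, 0.0]
width: 0.464
grip_force: 0.0
```

step_arm(targets=[[[0, 0, 0], [5, 0, 0], 40], [[0, 0, 0], [5, 0, 0], 40], [[0, 0, 0], [4, 0, 0], 40], [[0, 0, 0], [2, 0, 0], 40], [[0, 0, 0], [0, 0, 0], 40]])

```text
time: 17.72
tool_pos: [0.5287, -0.0554, 0.0843]
tcp_rot: [3.141, 0.017, 0.002]
wrist_force: [0.0, -0.3, -0.1]
width: 0.47
grip_force: 0.0
```

step_arm(targets=[[[0, 0, 0], [2, 0, 0], 40], [[0, 0, 0], [0, 0, 0], 40]])

```text
time: 17.88
tool_pos: [0.5301, -0.0554, 0.0839]
tcp_rot: [3.142, 0.017, -0.001]
wrist_force: [-2.4, 0.0, 1.1]
width: 0.468
grip_force: 0.0
```

step_arm(targets=[[[0, 0, 0], [1, 0, 0], 40], [[0, 0, 0], [0, 0, 0], 40]])

```text
time: 18.05
tool_pos: [0.5307, -0.0553, 0.0836]
tcp_rot: [-3.141, -0.017, 0.002]
wrist_force: [-3.6, -0.7, 0.9]
width: 0.469
grip_force: 0.0
```

step_arm(targets=[[[0, 0, 0], [1, 0, 0], 40], [[0, 0, 0], [0, 0, 0], 40]])

```text
time: 18.22
tool_pos: [0.5321, -0.0553, 0.0836]
tcp_rot: [-3.142, -0.017, 0.001]
wrist_force: [-2.9, -0.4, -0.4]
width: 0.465
grip_force: 0.0
```

step_arm(targets=[[[0, 0, 0], [1, 0, 0], 40], [[0, 0, 0], [0, 0, 0], 40]])

```text
time: 18.38
tool_pos: [0.5321, -0.0552, 0.0834]
tcp_rot: [-3.141, -0.017, 0.005]
wrist_force: [-5.9, -1.2, 1.5]
width: 0.467
grip_force: 0.0
```

step_arm(targets=[[[0, 0, 0], [1, 0, 0], 40], [[0, 0, 0], [0, 0, 0], 40]])

```text
time: 18.55
tool_pos: [0.5322, -0.0551, 0.0831]
tcp_rot: [-3.141, -0.018, 0.008]
wrist_force: [-7.9, 0.6, 3.7]
width: 0.469
grip_force: 0.0
```

step_arm(targets=[[[0, 0, 0], [1, 0, 0], 40], [[0, 0, 0], [0, 0, 0], 40]])

```text
time: 18.72
tool_pos: [0.5323, -0.0551, 0.0827]
tcp_rot: [-3.141, -0.018, 0.012]
wrist_force: [-10.5, -1.0, 4.2]
width: 0.468
grip_force: 0.0
```

End rack is on the rail. I repeat the press on mid the same way to be sure.

step_arm(targets=[[[0, 0, 0], [-20, 0, 0], 40], [[0, 0, 0], [0, -35, 0], 40], [[0, 0, 0], [0, -35, 0], 40], [[0, 0, 0], [0, -34, 0], 40], [[0, 0, 0], [8, 0, 0], 40]])

```text
time: 19.13
tool_pos: [0.5219, 0.053, 0.0841]
tcp_rot: [-3.139, -0.021, -0.002]
wrist_force: [0.6, 0.2, -0.4]
width: 0.467
grip_force: 0.0
```

step_arm(targets=[[[0, 0, 0], [4, 0, 0], 40], [[0, 0, 0], [2, 0, 0], 40], [[0, 0, 0], [2, 0, 0], 40], [[0, 0, 0], [1, 0, 0], 40], [[0, 0, 0], [0, 0, 0], 40]])

```text
time: 19.55
tool_pos: [0.5305, 0.0477, 0.0833]
tcp_rot: [3.141, 0.015, -0.003]
wrist_force: [-3.2, -0.4, 1.1]
width: 0.47
grip_force: 0.0
```

step_arm(targets=[[[0, 0, 0], [1, 0, 0], 40], [[0, 0, 0], [0, 0, 0], 40]])

```text
time: 19.72
tool_pos: [0.5306, 0.0478, 0.0831]
tcp_rot: [3.141, 0.016, -0.006]
wrist_force: [-6.2, -0.1, 1.6]
width: 0.466
grip_force: 0.0
```

step_arm(targets=[[[0, 0, 0], [1, 0, 0], 40], [[0, 0, 0], [0, 0, 0], 40]])

```text
time: 19.88
tool_pos: [0.5307, 0.0479, 0.0828]
tcp_rot: [3.141, 0.016, -0.009]
wrist_force: [-7.3, 0.0, 2.5]
width: 0.468
grip_force: 0.0
```

step_arm(targets=[[[0, 0, 0], [-40, 0, 0], 40], [[0, 0, 0], [-40, 0, 0], 40], [[0, 0, 0], [0, 0, -40], 40], [[0, 0, 0], [0, 40, 0], 40], [[0, 0, 0], [0, 41, 0], 40]])

```text
time: 20.3
tool_pos: [0.4542, -0.0328, 0.1251]
tcp_rot: [3.141, 0.024, 0.008]
wrist_force: [1.9, -0.0, 0.2]
width: 0.469
grip_force: 0.0
```

step_arm(targets=[[[0, 0, 0], [0, 41, 0], 40], [[0, 0, 0], [0, 41, 0], 40], [[0, 0, 0], [0, 41, 0], 40], [[0, 0, 0], [0, 41, 0], 40], [[0, 0, 0], [0, 41, 0], 40]])

```text
time: 20.72
tool_pos: [0.4564, -0.2413, 0.1245]
tcp_rot: [3.14, 0.014, 0.004]
wrist_force: [0.3, 0.5, 0.8]
width: 0.467
grip_force: 0.0
```

```bash
python3 look.py 7 "[[.612,.153,.01],[.613,.049,.01],[.614,-.055,0.01]]"; python3 -c "
import cv2,numpy as np
a=cv2.imread('pics/side7.png')[130:330,200:420];b=cv2.imread('pics/top7.png')[190:300,180:400]
cv2.imwrite('pics/v7.png',np.vstack([cv2.resize(b,(600,300)),cv2.resize(a,(330,300)).repeat(1,1) if 0 else cv2.copyMakeBorder(cv2.resize(a,(330,300)),0,0,0,270,0)]))"
```

```text
20.82 [ 0.4576 -0.2449  0.1253] [-0.3  1.1  1.2]
('top',) [0.6118 0.1518 0.0053] -176.2
('top',) [0.6139 0.0294 0.0231] -139.7
('top',) [ 0.6157 -0.0567 -0.0011] -150.8
('top', 'side') [0.6118 0.1543 0.0054] -304.3
('top', 'side') [0.614  0.0307 0.0272] -233.8
('top', 'side') [ 0.6161 -0.0558  0.0117] -271.1
```

View pics/v7.png

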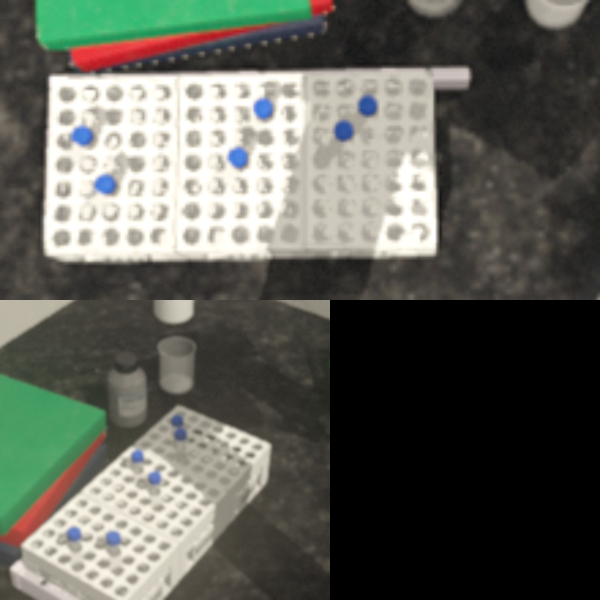

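The final view shows one straight row against the rail with no visible gaps. All six caps are upright, and the bottle and beaker are untouched. The end rack's fit is (.616,-.056), against a seat estimate of (.614,-.055). The arm is clear, so I hand in.

```bash
python3 -c "
from workcell import *
print(finish_job())"
```

```text
the job is handed in; nothing more can be done
None
```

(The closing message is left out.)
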